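# Close up the thread chest

### The job

Close up the oak thread chest on the leather bench: push its raised lid down shut and push both open drawers fully home, using only the fingertips and without slamming anything. Leave the little thread spools in their drawers, and do not disturb the mallet or the glue jar beside the chest. Nothing is to be picked up.

Things in the scene. Friction and masses are not known exactly. Their poses are not given: they have to be found in the camera images.
- chest: oak chest, fixed to the bench, 180 mm deep (x) by 320 mm wide (y), 84 mm high with its lid shut (74 mm without lid). Origin: centre of its underside, on the bench. Its own -x axis points out of its front (the drawer side, roughly towards the robot), +y is its left seen from the robot, z up. Its front face is at x = -90 mm in its frame; the two drawers lie side by side there, centred at y = +78 and -78 mm.
- lid (a joint): the chest's lid, a flat board 180 x 320 x 10 mm with a brown leather inlay: opening angle in rad, 0 = shut flat, growing as its front edge rises (at most 1.3). Its hinge line runs along the chest's y axis at the back edge. The hinge is stiff: the lid stays at any angle where it is left; about 2 N downwards near its front edge moves it. There is no catch.
- lid_edge (a point): middle of the lid's front (free) edge, on its upper, outer face. Its z axis is the outward normal of the lid's upper face, its -x axis points from the hinge to the free edge. The edge is 180 mm from the hinge line.
- lid_hinge (a point): middle of the lid's hinge line: at x = +90 mm, y = 0, z = 74 mm in the chest's frame (underside of the shut lid)
- drawer_left (a joint): how far the chest's left (+y) drawer stands open, in m: 0 = fully home, its front flush with the chest. It slides along the chest's -x as it opens (at most 0.11). It moves under about 2 N, stays where it is left, and meets a hard stop when home; no catch.
- drawer_right (a joint): the same for the right (-y) drawer
- knob_left (a point): centre of the front face of the left drawer's brass knob: 22 mm in diameter, standing 22 mm out from the middle of the drawer's front; knob axis along the chest's x, 32 mm above the bench. The drawer's front is 146 mm wide, from 10 to 56 mm above the bench.
- knob_right (a point): the same for the right drawer
- spool_left_mid (a point): centre of a small spool of rust-coloured thread with white ends, 30 mm in diameter, 32 mm high, standing loose in the left drawer just behind its front; it rides in with the drawer below the chest's tray
- spool_right_mid (a point): the same, blue thread, in the right drawer
- mallet_mid (a point): point 70 mm up the axis of a mallet that stands on its white head (75 mm long, 52 mm in diameter, lying along the mallet's x) beside the chest, dark wooden handle straight up, 175 mm high in all; leave it alone
- jar_mid (a point): centre of a closed glue jar with a blue cap, 60 mm in diameter, 75 mm high, beside the chest on the other side; leave it alone
Things that resemble listed ones, but are neither listed nor needed, are in the scene too. What is shaped like the part that bears spool_left_mid but green or turquoise is not meant.

How it is judged:
By the outcome, as a careful person would: the job done as asked, in the order asked, and still so for the second after the job is handed in, with the robot touching nothing.
It also fails if it takes over 56 s, if anything falls off the work surface, if the arm or the gripper's body presses on something with over 40 N, if the wrist force passes 120 N, or if a joint passes its speed limit or range.

### The arm

A 6-joint arm with a two-finger parallel gripper is mounted at the origin on the work surface. World frame = base frame: x ahead of the robot, y to its left, z up, the work surface at z = 0. Lengths are in m, angles in degrees, forces in N, time in s.
With the tool pointing down it reaches from about 0.3 to 0.75 m from the base axis. Payload 8.5 kg.
Tool frame: the origin (TCP) lies between the finger pads; the fingertips stand env.finger_overhang ahead of it and the grasp point (between the pads) lies 2 mm behind it (env.finger_overhang is the distance from the TCP to the fingertips, in m); z points along the fingers, y is the line along which they close (so a half turn about z gives the same grasp; the last joint's range is limited). The gripper opens to 85 mm and grips with 20 to 120 N. Pads are 22 mm wide; open, the fingers measure 114 mm over their backs; the gripper's body (76 mm by 85 mm) begins 54 mm behind the grasp point. The pads swing forward as they close: fully open they stand 13 mm farther back than shut.
Start: joints at [54.586, 21.807, 74.336, -0, 83.858, -12.336], TCP at [0.216, 0.506, 0.248] pointing down, gripper open.
Joint ranges: [-178.18, 178.18], [-50.72, 133.34], [12.68, 142.11], [-81.47, 261.47], [9.98, 163.14], [-165.26, 165.26]. Speed limits (degrees/s): [136.94, 136.94, 180, 180, 180, 180].

### API

Orientations are given as a 3x3 rotation matrix whose columns are the frame's x, y, z axes.
In Python, from rig import env gives the robot as it stands. The module is installed in compiled form; this text tells all that it offers.
- The arm moves only by the tool jog_arm, never from a script. Its arguments are lists of equal length, an entry for each row: "hand": the finger opening in m, from 0 to 0.0854; "travel": the shift along the world's x, y, z in m, a list of three; "yaw": the turn about the world's z in rad. A call has exactly 5 rows; each row shifts and turns the commanded pose from where the row before left it; what a row does not reach is not made up. A row lasts 1/8 s, in which the tool goes at most 62.5 mm and 10.7 degrees, less where a joint would pass 70% of its speed; a pose out of reach is approached as far as the arm can. A call is refused whole if a number of a shift passes 0.0625 or a number of a turn 0.188, either way. A call with a gripper value outside its range is refused whole. The fingers move at their own pace and stop on an object; "grip_force" is the grip in N (left out, the last holds). Time passes only in rows, so rows that do not move let the fingers close, or fill a call up. It gives the time, the measured TCP pose, the force, the opening and the grip force at its end, in the units of the state.
- env.observe(): the state, without advancing time (a new reading comes with each control period).
- env.get_image(name): name is "scene" or "top" or "wrist"; returns the picture (400x640x3 uint8, red, green, blue); there is no depth.
- env.calibration(name): a dict with "fx", "fy", "cx", "cy" (pixels), "position" and "rotation" of the camera in the world; the wrist camera has in their place "hand_eye" (4x4, takes a point from camera to tool coordinates, whose origin is the TCP and whose axes are the flange's). Camera axes: x right, y down, z forward; pixel columns grow to the right and rows downward; lengths in m; the calibration is good to about 2 mm. A picture is of the moment at which its call begins: read the wrist's pose just before it. calibration takes no time and is no camera call.
- env.close_job(): hands the job in; it is judged then, once.
The state is a dict: "time_s": time; "q": joint angles; "qvel": joint speeds; "joint_efforts": joint torques, N m; "position": TCP position; "tool_rot": TCP orientation; "ft_force": force on the tool from outside, world axes, zero at the start; "wrist_torque": the same for the moment, N m; "grip_width": finger opening in m; "gripper_force": force on a finger pad.
Only numpy, scipy, OpenCV 4.12 (cv2) and the standard library are available. Lean on these libraries where they do the work, as an engineer would, in place of code of your own. Each camera call takes 0.05 s, during which the arm holds its last target. There are 200 camera calls.

## Working session

There is one attempt and no reset: what is moved stays moved. The work goes in short steps, Python scripts to look and compute and a tool call to move; the robot and the scene stay as the last step left them, time stands still between calls to the robot, and variables do not carry over. Pictures are saved under pics/ and viewed, at most 10 in all, crops included, and the job is handed in when it is done.

Besides the shell and the picture viewer there is one more tool, called after "Request:" as name([rows], argument=value, ...), one row to a line, values as JSON. jog_arm: Moves the arm, as the interface text tells. Its arguments: {"type":"object","properties":{"hand":{"type":"array"},"travel":{"type":"array"},"yaw":{"type":"array"},"grip_force":{"type":"number"}},"required":["hand","travel","yaw"]}

```bash
mkdir -p pics; python3 - <<'E'
from rig import env
import cv2
for n in("scene","top"):
    cv2.imwrite(f"pics/{n}0.png",env.get_image(n)[:,:,::-1])
    print(n,env.calibration(n))
print(env.finger_overhang,env.observe())
E
```

```text
scene {'fx': 402.32253461091557, 'fy': 402.32253461091557, 'cx': 321.0280304545681, 'cy': 194.0442709939272, 'position': array([ 0.9925094 , -0.24349231,  0.79929504]), 'rotation': array([[ 0.5252074 ,  0.70534766, -0.47606918],
       [ 0.85093657, -0.44057515,  0.28600786],
       [-0.00800927, -0.55531812, -0.83159945]])}
top {'fx': 378.0427185236383, 'fy': 378.0427185236383, 'cx': 320.45775713279477, 'cy': 203.40204671003008, 'position': array([0.46193488, 0.00234918, 0.78527336]), 'rotation': array([[ 0.0177361 , -0.97813185,  0.20722818],
       [-0.99981429, -0.01891285, -0.00369862],
       [ 0.00753702, -0.2071241 , -0.97828564]])}
0.017 {'time_s': 0.1, 'q': array([ 5.45853421e+01,  2.18378984e+01,  7.43789102e+01,  8.87316611e-04,
        8.38590926e+01, -1.23336016e+01]), 'qvel': array([ 0.04436503,  0.02664046, -0.14306657,  0.02116103, -0.0659889 ,
       -0.09823221]), 'joint_efforts': array([ 3.90916641e-03, -4.49217510e+01, -2.31660104e+01, -1.49932562e-04,
        3.60910431e-03,  3.56184138e-06]), 'position': array([0.21545526, 0.5057818 , 0.24777514]), 'tool_rot': array([[-9.19950396e-01,  3.92034005e-01, -7.80213563e-04],
       [ 3.92034668e-01,  9.19949821e-01, -1.07070134e-03],
       [ 2.98005993e-04, -1.29086289e-03, -9.99999122e-01]]), 'ft_force': array([-0.58546173,  0.21736416,  0.57683263]), 'wrist_torque': array([-0.03494005, -0.04671388,  0.01504448]), 'gripper_force': 0.0, 'grip_width': 0.08561373609227706}
```

View pics/scene0.png

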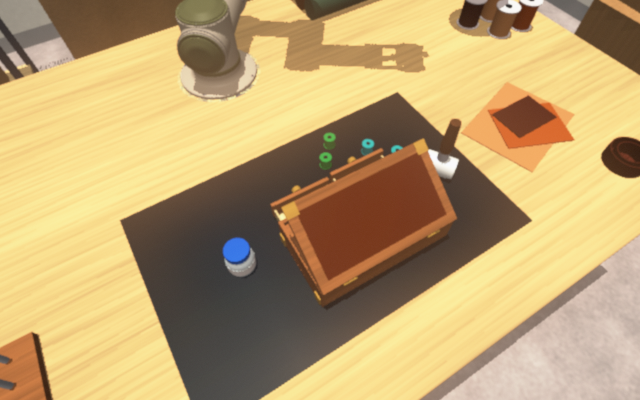

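View pics/top0.png

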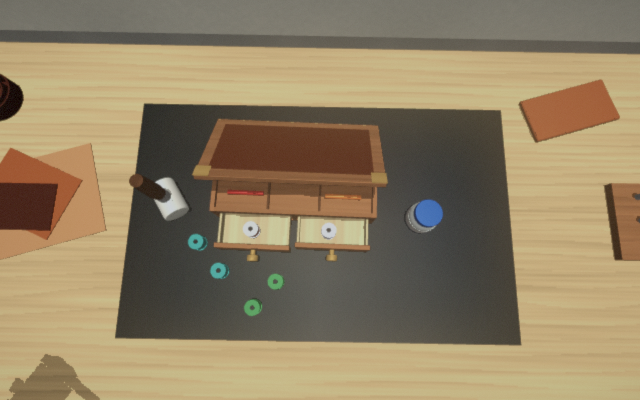

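The top view shows the chest at about (295,180) with the lid raised and drawers at (254,232) and (333,232). The mallet is at (165,198) and the jar at (425,215). The green and turquoise spools in front of the chest are decoys. I'll take an enlarged crop next.

```bash
python3 - <<'E'
import cv2
i=cv2.imread("pics/top0.png")[110:320,130:400]
cv2.imwrite("pics/topc.png",cv2.resize(i,None,fx=2.85,fy=2.85,interpolation=cv2.INTER_CUBIC))
i=cv2.imread("pics/scene0.png")[110:310,260:480]
cv2.imwrite("pics/scenec.png",cv2.resize(i,None,fx=3,fy=3,interpolation=cv2.INTER_CUBIC))
E
```

```text
(no output)
```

View pics/topc.png

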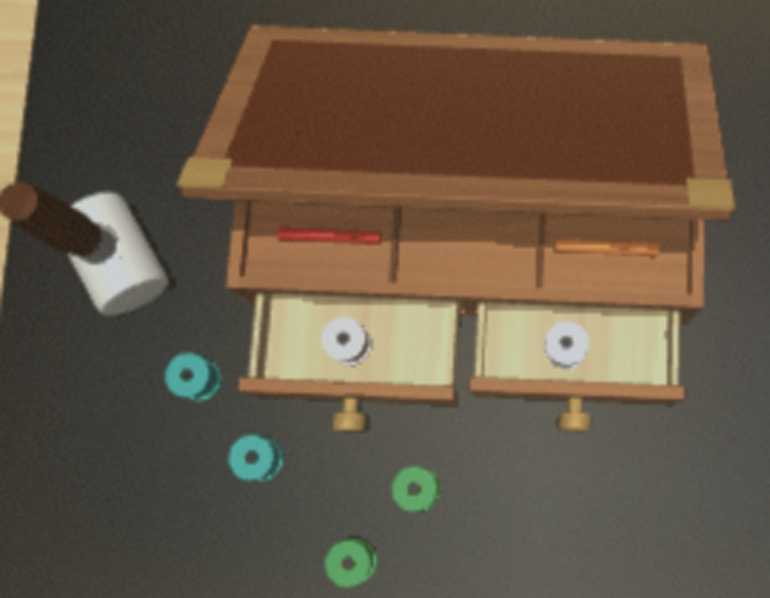

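View pics/scenec.png

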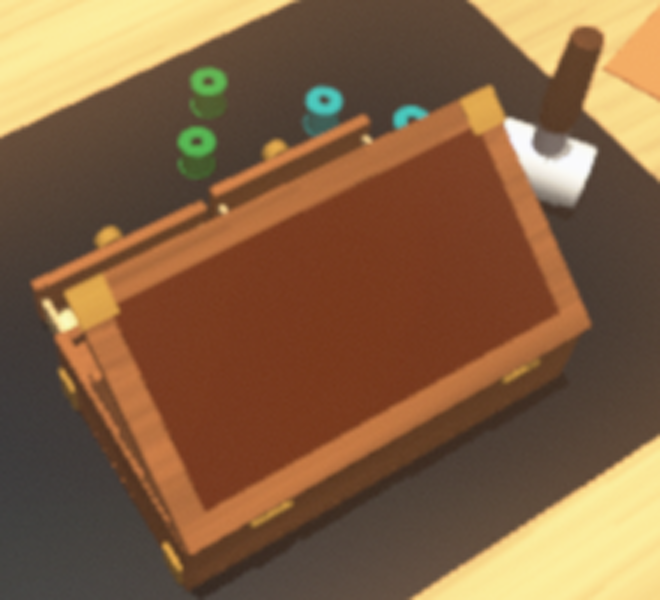

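```bash
cat > fit.py <<'E'
from rig import env
import numpy as np
from scipy.optimize import least_squares
def proj(c,P):
    p=(np.asarray(P)-c["position"])@c["rotation"]
    return np.array([c["fx"]*p[0]/p[2]+c["cx"],c["fy"]*p[1]/p[2]+c["cy"]])
def W(s,P):
    c,n=np.cos(s[2]),np.sin(s[2]); return np.array([s[0]+c*P[0]-n*P[1],s[1]+n*P[0]+c*P[1],P[2]])
def lid(s,u,y,h):  # u from hinge to free edge, h above underside
    c,n=np.cos(s[3]),np.sin(s[3]); return W(s,[.09-u*c+h*n,y,.074+u*n+h*c])
def knob(s,k,z=.032): return W(s,[-.112-s[4+k],(.078,-.078)[k],z])
E
python3 - <<'E'
from fit import *
t,sc=env.calibration("top"),env.calibration("scene")
T=lambda u,v:(t,np.array([u/2.85+130,v/2.85+110])); S=lambda u,v:(sc,np.array([u/3+260,v/3+110]))
O=[("cFL",T(228,289),lambda s:W(s,[-.09,.16,.074])),("cFR",T(703,305),lambda s:W(s,[-.09,-.16,.074])),
("lFL",T(180,185),lambda s:lid(s,.18,.16,.01)),("lFR",T(733,207),lambda s:lid(s,.18,-.16,.01)),
("lBL",T(250,27),lambda s:lid(s,0,.16,.01)),("lBR",T(706,45),lambda s:lid(s,0,-.16,.01)),
("sBL",S(590,322),lambda s:lid(s,0,.16,.01)),("sBR",S(190,552),lambda s:lid(s,0,-.16,.01)),
("sFL",S(490,86),lambda s:lid(s,.18,.16,.01)),("sFR",S(68,300),lambda s:lid(s,.18,-.16,.01)),
("kL",T(349,424),lambda s:knob(s,0)),("kR",T(574,424),lambda s:knob(s,1)),
("dLo",T(240,388),lambda s:W(s,[-.09-s[4],.151,.056])),("dLi",T(455,398),lambda s:W(s,[-.09-s[4],.005,.056])),
("dRi",T(472,386),lambda s:W(s,[-.09-s[5],-.005,.056])),("dRo",T(683,398),lambda s:W(s,[-.09-s[5],-.151,.056]))]
r=least_squares(lambda s:np.concatenate([proj(o[0],f(s))-o[1] for _,o,f in O]),[.5,.05,0,.7,.06,.06],loss="soft_l1")
s=r.x; np.save("s.npy",s); print(s.round(4),"yaw",np.degrees(s[2]),"lid",np.degrees(s[3]))
for (n,_,_),e in zip(O,r.fun.reshape(-1,2)): print(n,e.round(1))
print("edge",lid(s,.18,0,.01),"knobs",knob(s,0),knob(s,1))
def ray(px,z):
    d=t["rotation"]@[(px[0]-t["cx"])/t["fx"],(px[1]-t["cy"])/t["fy"],1]; return (t["position"]+d*(z-t["position"][2])/d[2]).round(3)
for n,p,z in [("jarcap",(429,212),.075),("mallet top",(137,181),.175),("teal1",(196,241),.032),("teal2",(218,270),.032),("g1",(275,281),.032),("g2",(252,308),.032)]: print(n,ray(p,z))
print(W(s,[-.09,.16,0]),W(s,[-.09,-.16,0]))
E
```

```text
[ 0.6806  0.0501 -0.018   0.6169  0.0647  0.0583] yaw -1.0329557851265159 lid 35.347459252485926
cFL [-0.7 -0.3]
cFR [0.  0.2]
lFL [-0.7  0. ]
lFR [ 0.1 -0.6]
lBL [-0.5 -0.8]
lBR [ 0.1 -1.2]
sBL [-0.3  0.4]
sBR [-0.7  1.2]
sFL [-1.8 -1.1]
sFR [-2.1 -3.1]
kL [0.1 1. ]
kR [0.4 0.6]
dLo [-0.8 -0.1]
dLi [-0.3 -0.8]
dRi [-0.9  0.2]
dRo [ 0.8 -1.2]
edge [0.62958984 0.0510137  0.18629261] knobs [0.50538933 0.13126577 0.032     ] [ 0.50893877 -0.02482359  0.032     ]
jarcap [ 0.6   -0.209  0.075]
mallet top [0.623 0.306 0.175]
teal1 [0.54  0.246 0.032]
teal2 [0.484 0.198 0.032]
g1 [0.465 0.085 0.032]
g2 [0.414 0.127 0.032]
[0.5935138  0.21169017 0.        ] [ 0.58774499 -0.10825782  0.        ]
```

The fit is good to about 1 px. The chest is at (0.681, 0.050) with yaw -1°, the lid at 35°, and the drawers 65 and 58 mm open. The lid comes first.

Request:
jog_arm([
  [0.02, -0.02, 0],
  [0.03, -0.032, 0],
  [0.03, -0.032, 0],
  [0.03, -0.032, 0],
  [0.03, -0.032, 0],
], hand=[0, 0, 0, 0, 0], yaw=[0.04, 0.04, 0.04, 0.04, 0.04], grip_force=30)

```text
time_s: 0.72
position: [0.3563, 0.3568, 0.2481]
tool_rot: [[-0.98, 0.2, -0.001], [0.2, 0.98, -0.0], [0.0, -0.0, -1.0]]
ft_force: [0.6, 0.4, 0.6]
grip_width: 0.0003
gripper_force: 0.0
```

Request:
jog_arm([
  [0.03, -0.032, 0],
  [0.03, -0.032, 0],
  [0.03, -0.032, 0],
  [0.03, -0.032, 0],
  [0.03, -0.032, 0],
], hand=[0, 0, 0, 0, 0], yaw=[0.044, 0.044, 0.044, 0.044, 0.045])

```text
time_s: 1.35
position: [0.5063, 0.1968, 0.248]
tool_rot: [[-1.0, -0.02, -0.001], [-0.02, 1.0, -0.0], [0.001, -0.0, -1.0]]
ft_force: [0.1, 1.0, -0.2]
grip_width: -0.0
gripper_force: 0.0
```

Request:
jog_arm([
  [0.034, -0.036, 0],
  [0.034, -0.036, 0],
  [0.034, -0.036, 0],
  [0.034, -0.036, 0],
  [0, 0, -0.02],
], hand=[0, 0, 0, 0, 0], yaw=[-0.01, -0.01, -0.01, -0.008, 0])

```text
time_s: 1.98
position: [0.6436, 0.051, 0.2278]
tool_rot: [[-1.0, 0.023, 0.002], [0.023, 1.0, -0.001], [-0.002, -0.001, -1.0]]
ft_force: [-0.9, 0.9, -0.1]
grip_width: 0.0001
gripper_force: 0.0
```

Request:
jog_arm([
  [0, 0, -0.006],
  [0, 0, -0.006],
  [0, 0, -0.005],
  [0, 0, -0.004],
  [0, 0, -0.004],
], hand=[0, 0, 0, 0, 0], yaw=[0, 0, 0, 0, 0])

```text
time_s: 2.6
position: [0.6416, 0.0542, 0.2034]
tool_rot: [[-1.0, 0.019, 0.0], [0.019, 1.0, -0.0], [-0.0, -0.0, -1.0]]
ft_force: [0.9, 0.3, 0.4]
grip_width: 0.0001
gripper_force: 0.0
```

Request:
jog_arm([
  [-0.003, 0, -0.005],
  [-0.0035, 0, -0.006],
  [-0.0035, 0, -0.006],
  [-0.003, 0, -0.006],
  [-0.003, 0, -0.006],
], hand=[0, 0, 0, 0, 0], yaw=[0, 0, 0, 0, 0])

```text
time_s: 3.22
position: [0.6253, 0.054, 0.1739]
tool_rot: [[-1.0, 0.02, -0.0], [0.02, 1.0, -0.0], [0.0, -0.0, -1.0]]
ft_force: [0.4, 0.6, 0.5]
grip_width: 0.0002
gripper_force: 0.6
```

Request:
jog_arm([
  [-0.003, 0, -0.006],
  [-0.0025, 0, -0.006],
  [-0.0025, 0, -0.006],
  [-0.002, 0, -0.006],
  [-0.002, 0, -0.006],
], hand=[0, 0, 0, 0, 0], yaw=[0, 0, 0, 0, 0])

```text
time_s: 3.85
position: [0.6135, 0.054, 0.1439]
tool_rot: [[-1.0, 0.02, -0.0], [0.02, 1.0, 0.0], [0.0, 0.0, -1.0]]
ft_force: [-0.8, 0.2, 1.4]
grip_width: -0.0001
gripper_force: 0.5
```

```bash
python3 - <<'E'
from rig import env
import cv2
i=env.get_image("scene")[90:310,240:500,::-1]
cv2.imwrite("pics/s1.png",cv2.resize(i,None,fx=2.5,fy=2.5))
E
```

```text
(no output)
```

View pics/s1.png

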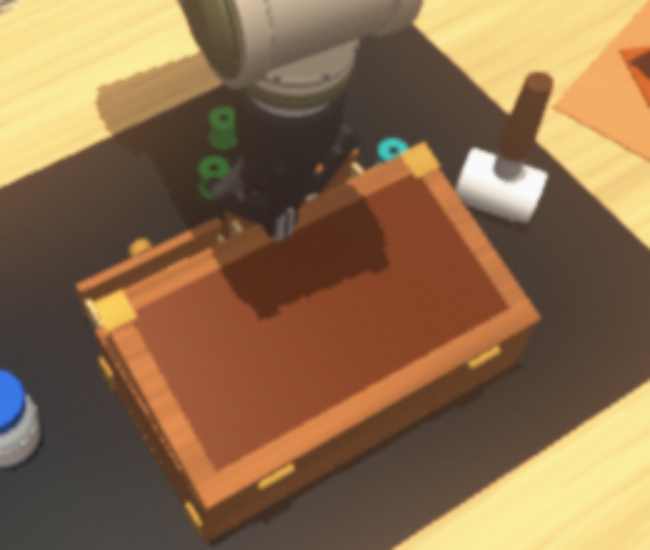

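The lid has come down under the fingertips, which are on its front rail at crop (285,235). I'll continue.

Request:
jog_arm([
  [-0.002, 0, -0.006],
  [-0.001, 0, -0.006],
  [-0.001, 0, -0.006],
  [0, 0, -0.006],
  [0, 0, -0.005],
], hand=[0, 0, 0, 0, 0], yaw=[0, 0, 0, 0, 0])

```text
time_s: 4.53
position: [0.6095, 0.054, 0.1148]
tool_rot: [[-1.0, 0.02, -0.0], [0.02, 1.0, -0.0], [0.0, -0.0, -1.0]]
ft_force: [-0.5, -0.1, 0.4]
grip_width: 0.0
gripper_force: 0.5
```

Request:
jog_arm([
  [0, 0, -0.003],
  [0, 0, -0.0025],
  [0, 0, -0.002],
  [0, 0, -0.002],
  [0, 0, -0.001],
], hand=[0, 0, 0, 0, 0], yaw=[0, 0, 0, 0, 0])

```text
time_s: 5.15
position: [0.6096, 0.054, 0.1047]
tool_rot: [[-1.0, 0.02, -0.0], [0.02, 1.0, 0.0], [0.0, 0.0, -1.0]]
ft_force: [-0.7, -0.3, 1.3]
grip_width: -0.0002
gripper_force: 0.5
```

Request:
jog_arm([
  [0, 0, -0.001],
  [0, 0, -0.001],
  [0, 0, -0.001],
  [0, 0, -0.001],
  [0, 0, 0],
], hand=[0, 0, 0, 0, 0], yaw=[0, 0, 0, 0, 0])

```text
time_s: 5.78
position: [0.6096, 0.054, 0.1011]
tool_rot: [[-1.0, 0.02, 0.0], [0.02, 1.0, -0.0], [-0.0, -0.0, -1.0]]
ft_force: [-2.0, -0.1, 3.7]
grip_width: 0.0
gripper_force: 1.7
```

Request:
jog_arm([
  [0, 0, -0.0005],
  [0, 0, -0.0005],
  [0, 0, -0.0005],
  [0, 0, 0],
  [0, 0, 0],
], hand=[0, 0, 0, 0, 0], yaw=[0, 0, 0, 0, 0])

```text
time_s: 6.4
position: [0.6096, 0.054, 0.101]
tool_rot: [[-1.0, 0.02, 0.001], [0.02, 1.0, -0.0], [-0.001, -0.0, -1.0]]
ft_force: [-5.6, 0.6, 14.2]
grip_width: 0.0
gripper_force: 7.0
```

The lid is shut: the fingertips stopped at the expected 84 mm with 14 N. Next is the left drawer.

Request:
jog_arm([
  [0, 0, 0.01],
  [0, 0, 0.025],
  [-0.03, 0.02, 0.02],
  [-0.04, 0.025, 0],
  [-0.035, 0.02, 0],
], hand=[0, 0, 0, 0, 0], yaw=[0, 0, 0, 0, 0])

```text
time_s: 7.02
position: [0.5035, 0.1197, 0.1546]
tool_rot: [[-1.0, 0.02, 0.001], [0.02, 1.0, 0.0], [-0.001, 0.0, -1.0]]
ft_force: [1.1, 0.4, 0.6]
grip_width: -0.0
gripper_force: 0.0
```

Request:
jog_arm([
  [-0.03, 0.014, 0],
  [0, 0, 0],
  [0, 0, -0.025],
  [0, 0, -0.03],
  [0, 0, -0.03],
], hand=[0, 0, 0, 0, 0], yaw=[0, 0, 0, 0, 0])

```text
time_s: 7.65
position: [0.4758, 0.1325, 0.0685]
tool_rot: [[-1.0, 0.02, 0.002], [0.02, 1.0, -0.0], [-0.002, 0.0, -1.0]]
ft_force: [0.4, 0.0, -0.1]
grip_width: 0.0
gripper_force: 0.0
```

Request:
jog_arm([
  [0, 0, -0.015],
  [0, 0, -0.01],
  [0, 0, 0],
  [0.004, 0, 0],
  [0.004, 0, 0],
], hand=[0, 0, 0, 0, 0], yaw=[0, 0, 0, 0, 0])

```text
time_s: 8.28
position: [0.4833, 0.133, 0.0449]
tool_rot: [[-1.0, 0.02, 0.002], [0.02, 1.0, 0.0], [-0.002, 0.0, -1.0]]
ft_force: [0.4, -1.5, 0.5]
grip_width: -0.0002
gripper_force: 0.0
```

Request:
jog_arm([
  [0.004, 0, 0],
  [0.004, 0, 0],
  [0.004, 0, 0],
  [0.005, 0, 0],
  [0.006, 0, 0],
], hand=[0, 0, 0, 0, 0], yaw=[0, 0, 0, 0, 0])

```text
time_s: 8.9
position: [0.5057, 0.1329, 0.0442]
tool_rot: [[-1.0, 0.02, -0.001], [0.02, 1.0, -0.0], [0.001, -0.0, -1.0]]
ft_force: [-1.5, -1.4, -0.1]
grip_width: -0.0003
gripper_force: 0.9
```

Request:
jog_arm([
  [0.007, 0, 0],
  [0.007, 0, 0],
  [0.007, 0, 0],
  [0.007, 0, 0],
  [0.006, -0.001, 0],
], hand=[0, 0, 0, 0, 0], yaw=[0, 0, 0, 0, 0])

```text
time_s: 9.52
position: [0.54, 0.1323, 0.0443]
tool_rot: [[-1.0, 0.02, 0.0], [0.02, 1.0, 0.001], [0.0, 0.001, -1.0]]
ft_force: [-1.7, 1.4, -0.4]
grip_width: -0.0003
gripper_force: 0.9
```

Request:
jog_arm([
  [0.004, 0, 0],
  [0.003, 0, 0],
  [0.002, 0, 0],
  [0.002, 0, 0],
  [0.001, 0, 0],
], hand=[0, 0, 0, 0, 0], yaw=[0, 0, 0, 0, 0])

```text
time_s: 10.15
position: [0.5516, 0.1319, 0.0443]
tool_rot: [[-1.0, 0.02, -0.0], [0.02, 1.0, -0.0], [0.0, -0.0, -1.0]]
ft_force: [-2.3, 0.5, -0.4]
grip_width: 0.0001
gripper_force: 0.8
```

Request:
jog_arm([
  [0.001, 0, 0],
  [0.001, 0, 0],
  [0.001, 0, 0],
  [0.001, 0, 0],
  [0.001, 0, 0],
], hand=[0, 0, 0, 0, 0], yaw=[0, 0, 0, 0, 0])

```text
time_s: 10.78
position: [0.5567, 0.1319, 0.0443]
tool_rot: [[-1.0, 0.02, 0.0], [0.02, 1.0, -0.0], [-0.0, -0.0, -1.0]]
ft_force: [-1.7, -0.6, -1.4]
grip_width: 0.0002
gripper_force: 0.8
```

Request:
jog_arm([
  [0.001, 0, 0],
  [0.0005, 0, 0],
  [0.0005, 0, 0],
  [0.0005, 0, 0],
  [0, 0, 0],
], hand=[0, 0, 0, 0, 0], yaw=[0, 0, 0, 0, 0])

```text
time_s: 11.4
position: [0.5592, 0.132, 0.0443]
tool_rot: [[-1.0, 0.02, 0.0], [0.02, 1.0, 0.0], [-0.0, 0.0, -1.0]]
ft_force: [-0.4, -0.9, -0.2]
grip_width: -0.0001
gripper_force: 0.5
```

Request:
jog_arm([
  [0.0005, 0, 0],
  [0.0005, 0, 0],
  [0.0005, 0, 0],
  [0.0005, 0, 0],
  [0, 0, 0],
], hand=[0, 0, 0, 0, 0], yaw=[0, 0, 0, 0, 0])

```text
time_s: 12.02
position: [0.56, 0.132, 0.0443]
tool_rot: [[-1.0, 0.02, -0.003], [0.02, 1.0, -0.0], [0.003, -0.0, -1.0]]
ft_force: [-7.6, -1.1, 5.2]
grip_width: -0.0001
gripper_force: 3.6
```

Request:
jog_arm([
  [0.0005, 0, 0],
  [0.0005, 0, 0],
  [0, 0, 0],
  [0, 0, 0],
  [0, 0, 0],
], hand=[0, 0, 0, 0, 0], yaw=[0, 0, 0, 0, 0])

```text
time_s: 12.65
position: [0.56, 0.132, 0.0443]
tool_rot: [[-1.0, 0.019, -0.005], [0.019, 1.0, -0.0], [0.005, -0.0, -1.0]]
ft_force: [-10.5, -1.6, 7.9]
grip_width: 0.0001
gripper_force: 5.6
```

The left drawer is home: a hard stop at TCP x 0.560, where 0.559 was predicted. Now the right drawer.

Request:
jog_arm([
  [-0.006, 0, 0],
  [-0.03, 0, 0],
  [-0.03, 0, 0.01],
  [-0.02, 0, 0.03],
  [0, -0.03, 0.015],
], hand=[0, 0, 0, 0, 0], yaw=[0, 0, 0, 0, 0])

```text
time_s: 13.28
position: [0.4756, 0.1029, 0.1007]
tool_rot: [[-1.0, 0.017, 0.003], [0.017, 1.0, 0.0], [-0.003, 0.0, -1.0]]
ft_force: [1.6, 0.6, 0.1]
grip_width: -0.0002
gripper_force: 0.0
```

Request:
jog_arm([
  [0, -0.045, 0],
  [0, -0.045, 0],
  [0, -0.035, 0],
  [0, 0, 0],
  [0, 0, -0.025],
], hand=[0, 0, 0, 0, 0], yaw=[0, 0, 0, 0, 0])

```text
time_s: 13.9
position: [0.4773, -0.0231, 0.0752]
tool_rot: [[-1.0, 0.02, 0.005], [0.02, 1.0, -0.001], [-0.005, -0.001, -1.0]]
ft_force: [0.0, 0.3, -0.5]
grip_width: -0.0005
gripper_force: 0.0
```

Request:
jog_arm([
  [0, 0, -0.02],
  [0, 0, -0.01],
  [0.004, 0, 0],
  [0.004, 0, 0],
  [0.004, 0, 0],
], hand=[0, 0, 0, 0, 0], yaw=[0, 0, 0, 0, 0])

```text
time_s: 14.52
position: [0.4888, -0.0231, 0.0449]
tool_rot: [[-1.0, 0.02, 0.001], [0.02, 1.0, -0.0], [-0.001, -0.0, -1.0]]
ft_force: [0.2, -0.1, 0.1]
grip_width: -0.0001
gripper_force: 0.0
```

Request:
jog_arm([
  [0.004, -0.001, 0],
  [0.004, -0.001, 0],
  [0.005, 0, 0],
  [0.006, 0, 0],
  [0.007, 0, 0],
], hand=[0, 0, 0, 0, 0], yaw=[0, 0, 0, 0, 0])

```text
time_s: 15.15
position: [0.5144, -0.0251, 0.0443]
tool_rot: [[-1.0, 0.02, -0.0], [0.02, 1.0, -0.0], [0.0, -0.0, -1.0]]
ft_force: [-2.0, -1.4, 0.6]
grip_width: -0.0002
gripper_force: 0.9
```

Request:
jog_arm([
  [0.007, 0, 0],
  [0.007, 0, 0],
  [0.006, -0.001, 0],
  [0.005, 0, 0],
  [0.004, 0, 0],
], hand=[0, 0, 0, 0, 0], yaw=[0, 0, 0, 0, 0])

```text
time_s: 15.78
position: [0.5433, -0.026, 0.0442]
tool_rot: [[-1.0, 0.02, -0.0], [0.02, 1.0, 0.0], [0.0, 0.0, -1.0]]
ft_force: [-1.4, 0.1, -0.6]
grip_width: -0.0001
gripper_force: 0.8
```

Request:
jog_arm([
  [0.003, 0, 0],
  [0.002, 0, 0],
  [0.002, 0, 0],
  [0.001, 0, 0],
  [0.001, 0, 0],
], hand=[0, 0, 0, 0, 0], yaw=[0, 0, 0, 0, 0])

```text
time_s: 16.4
position: [0.5521, -0.0261, 0.0443]
tool_rot: [[-1.0, 0.02, -0.0], [0.02, 1.0, -0.0], [0.0, -0.0, -1.0]]
ft_force: [-1.5, -1.4, -1.2]
grip_width: -0.0
gripper_force: 0.8
```

Request:
jog_arm([
  [0.001, 0, 0],
  [0.0005, 0, 0],
  [0.0005, 0, 0],
  [0.0005, 0, 0],
  [0.0005, 0, 0],
], hand=[0, 0, 0, 0, 0], yaw=[0, 0, 0, 0, 0])

```text
time_s: 17.02
position: [0.5552, -0.0261, 0.0444]
tool_rot: [[-1.0, 0.02, 0.0], [0.02, 1.0, -0.0], [-0.0, -0.0, -1.0]]
ft_force: [-2.0, -2.0, 0.2]
grip_width: -0.0001
gripper_force: 0.8
```

Request:
jog_arm([
  [0.0005, 0, 0],
  [0.0005, 0, 0],
  [0.0005, 0, 0],
  [0.0005, 0, 0],
  [0.0005, 0, 0],
], hand=[0, 0, 0, 0, 0], yaw=[0, 0, 0, 0, 0])

```text
time_s: 17.65
position: [0.5562, -0.026, 0.0443]
tool_rot: [[-1.0, 0.02, -0.004], [0.02, 1.0, 0.0], [0.004, 0.0, -1.0]]
ft_force: [-10.1, -3.5, 6.7]
grip_width: 0.0002
gripper_force: 5.0
```

Request:
jog_arm([
  [0.0005, 0, 0],
  [0.0005, 0, 0],
  [0.0005, 0, 0],
  [0, 0, 0],
  [0, 0, 0],
], hand=[0, 0, 0, 0, 0], yaw=[0, 0, 0, 0, 0])

```text
time_s: 18.27
position: [0.5563, -0.026, 0.0443]
tool_rot: [[-1.0, 0.019, -0.007], [0.019, 1.0, 0.0], [0.007, 0.0, -1.0]]
ft_force: [-15.0, -4.0, 9.5]
grip_width: 0.0001
gripper_force: 7.7
```

The right drawer is home too. I'll retreat and check.

Request:
jog_arm([
  [-0.006, 0, 0],
  [-0.03, 0, 0],
  [-0.05, 0, 0],
  [-0.05, 0, 0.02],
  [-0.04, 0, 0.05],
], hand=[0, 0, 0, 0, 0], yaw=[0, 0, 0, 0, 0])

```text
time_s: 18.9
position: [0.382, -0.0256, 0.1129]
tool_rot: [[-1.0, 0.02, -0.003], [0.02, 1.0, 0.002], [0.003, 0.001, -1.0]]
ft_force: [-0.2, -1.3, 1.0]
grip_width: 0.0002
gripper_force: 0.0
```

Request:
jog_arm([
  [-0.03, 0, 0.05],
  [0, 0, 0.03],
  [0, 0, 0],
  [0, 0, 0],
  [0, 0, 0],
], hand=[0, 0, 0, 0, 0], yaw=[0, 0, 0, 0, 0])

```text
time_s: 19.52
position: [0.3539, -0.0259, 0.1922]
tool_rot: [[-1.0, 0.02, -0.002], [0.02, 1.0, 0.001], [0.002, 0.001, -1.0]]
ft_force: [-0.3, -0.3, -0.9]
grip_width: -0.0002
gripper_force: 0.0
```

```bash
python3 - <<'E'
from rig import env
import cv2, numpy as np
a=env.get_image("top")[90:330,120:450,::-1]; b=env.get_image("scene")[90:330,200:530,::-1]
cv2.imwrite("pics/end.png",cv2.resize(np.vstack([a,b]),None,fx=1.24,fy=1.24,interpolation=cv2.INTER_CUBIC))
E
```

```text
(no output)
```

View pics/end.png

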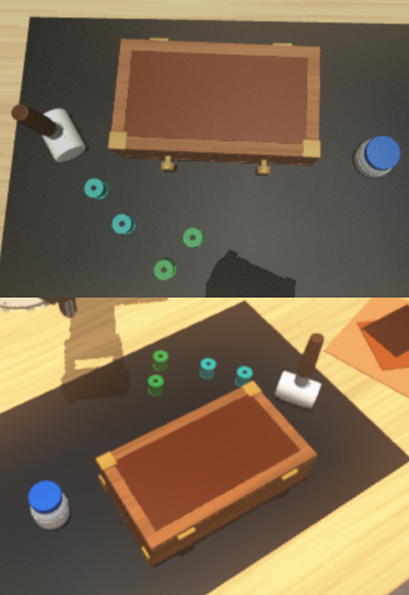

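The lid lies flat, and both drawers are flush with only their knobs showing at (168,163) and (263,168). The mallet, jar and decoy spools look unmoved, so I'm handing in.

```bash
python3 -c "
from rig import env
print(env.close_job())"
```

```text
the job is handed in; nothing more can be done
None
```

The job is handed in: the lid is shut and both drawers are fully home, pushed gently with the fingertips only; the final pictures show the mallet and jar where they were, but the thread spools can't be seen inside the closed drawers.

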